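# Stow the salt shaker and lock the drawer for the drive

## Robot

A 7-joint arm with a two-finger parallel gripper is mounted at the origin on the work surface. World frame = base frame: x ahead of the robot, y to its left, z up, the work surface at z = 0. Lengths are in m, angles in rad, forces in N, time in s.
With the tool pointing down it reaches from about 0.4 to 0.85 m from the base axis. Payload 10.4 kg.
Tool frame: the origin (TCP) lies at the very end of the fingers, on their centre line; the grasp point (between the pads) lies 19 mm behind it; z points along the fingers, y is the line along which they close (so a half turn about z gives the same grasp; the last joint's range is limited). The gripper opens to 85 mm and grips with 20 to 120 N. Pads are 22 mm wide; open, the fingers measure 114 mm over their backs; the gripper's body (76 mm by 85 mm) begins 54 mm behind the grasp point. The pads swing forward as they close: fully open they stand 13 mm farther back than shut.
Start: joints at [1.194, 0.332, -0.065, 1.46, 0.022, 1.35, -0.088], TCP at [0.217, -0.586, 0.231] pointing down, gripper open.
Joint ranges: [-2.6, 2.6], [-0.5, 2.12], [-1.47, 1.34], [0.16, 2.42], [-1.27, 4.41], [0.06, 2.06], [-2.6, 2.6]. Speed limits (rad/s): [2.22, 2.22, 2.79, 2.79, 3.14, 3.14, 3.14].

## Interface

Orientations are given as a unit quaternion [x, y, z, w].
In Python, from workcell import * gives the robot as it stands. The module is installed in compiled form; this text tells all that it offers.
- The arm moves only by the tool carry_out, never from a script. Its argument "motion" is a list of rows, each an object with "xyz": the shift along the tool's x, y, z in m, a list of three; "angular": the turn, a rotation vector about the tool's x, y, z in degrees, a list of three. A call has 1 to 12 rows; each row is the pose to reach, as a shift and turn from the pose commanded when the call began, along the tool's axes at that moment; what a row does not reach only later rows make up. A row lasts 1/10 s, in which the tool goes at most 50 mm and 8.59 degrees, less where a joint would pass 70% of its speed; a pose out of reach is approached as far as the arm can. A call with a gripper value outside its range is refused whole. "hand" is the opening, from 0 (shut) to 1 (fully open), set as the call begins (left out, the last holds). The fingers move at their own pace and stop on an object; "grip_force" is the grip in N (left out, the last holds). Time passes only in rows, so rows that repeat a pose let the fingers close. It gives the time, the measured TCP pose, the force, the opening and the grip force at its end, in the units of the state.
- get_obs(): the state, without advancing time (a new reading comes with each control period).
- camera(name): name is "scene" or "top" or "wrist"; returns a dict with "img" (400x640x3 uint8, red, green, blue), "fx", "fy", "cx", "cy" (pixels), "extrinsics" (4x4, takes a point from camera to world coordinates). Camera axes: x right, y up, looking along -z (the intrinsics and any distortion apply to the point x, -y, -z); pixel columns grow to the right and rows downward; lengths in m; the calibration is good to about 2 mm. A picture is of the moment at which its call begins. There is no depth.
- hand_in(): hands the job in; it is judged then, once.
The state is a dict: "clock": time; "joint_pos": joint angles; "joint_velocities": joint speeds; "tau": joint torques, N m; "position": TCP position; "ee_rot": TCP orientation; "ft_force": force on the tool from outside, world axes, zero at the start; "torque": the same for the moment, N m; "grip_width": opening from 0.0 (shut) to 1.0 (fully open); "grasp_force": force on a finger pad.
Only numpy, scipy, OpenCV 4.12 (cv2) and the standard library are available. Lean on these libraries where they do the work, as an engineer would, in place of code of your own. Each camera call takes 0.05 s, during which the arm holds its last target. There are 200 camera calls.

## Task

We are about to drive off: take the slim glass salt shaker and lower it gently, upright, all the way into the narrow close-fitting sleeve in the open drawer and let go of it. Then push the drawer shut and lock it by pressing down the steel push-button on top of the cabinet. Leave everything else on the counter where it is.

Things in the scene. Friction and masses are not known exactly. Their poses are not given: they have to be found in the camera images.
- shaker: Slim salt shaker: upright clear glass cylinder with white salt inside and a flat steel cap with small holes; 36 mm in diameter over its whole height (foot and cap edge slightly chamfered), 95 mm tall, about 0.14 kg, standing loose on the counter. Origin: centre of its underside, z up. It is the slimmer and taller of two similar shakers.
- stout_shaker: Bystander: stout glass shaker with a steel cap, 56 mm in diameter, 85 mm tall, too wide for the narrow sleeve. Origin: centre of its underside. It and the slim shaker may have swapped places.
- cabinet: Grey cabinet fixed on the counter, 220 (x) by 200 (y) by 150 (z) mm; the drawer comes out of its front, towards its own -x. Origin: centre of its underside; its x axis points from the drawer front to the cabinet's back, z up. Its front face is at x = -110 mm, its top at z = 150 mm.
- drawer (a joint): Drawer opening in m: 0 shut, 0.17 fully out; slides along the cabinet's -x, about 2.5 N friction, stays where left. Flush white front panel, no handle, 196 mm wide, 14 mm thick, 7 to 143 mm above the counter; low sides up to 54 mm. Inside, side by side, two round grey sleeves 46 mm tall: a narrow one for the slim shaker and a wide one (60 mm bore) that stays empty.
- drawer_front (a point): Middle of the outer (robot-side) face of the drawer's front panel, 18 mm below the panel's top edge; moves with the drawer; axes as the cabinet's. Push here along the cabinet's +x to shut.
- sleeve_floor (a point): Centre of the inner floor of the narrow sleeve, where the slim shaker's underside ends up, 24 mm above the counter; moves with the drawer; axes as the cabinet's, z up. Sleeve bore 38.4 mm, outer diameter 46 mm. It lies 79 mm behind the outer face of the front panel and 38 mm to the +y side of the drawer's middle.
- sleeve_mouth (a point): Centre of the mouth of the narrow sleeve, 41 mm above its inner floor, flared by 3 mm over its last 6 mm; the seated shaker stands 54 mm proud of it.
- plunger (a joint): Travel of the lock push-button in m: 0 up (unlocked), 0.008 fully down (locked); needs about 3 N and stays where it is left.
- plunger_top (a point): Centre of the top of the lock push-button: an upright steel plunger 26 mm in diameter on the cabinet's top, 45 mm behind its front face, its top 18 mm above the cabinet's top when up. Press straight down.
- vase: Bystander: slim white ceramic vase, 200 mm tall, 68 mm in diameter. Origin: centre of its underside.
- ladle: Bystander: steel soup ladle lying along its x axis, about 310 mm long, the bowl (84 mm wide, 30 mm high) at +x. Origin: under the handle, 120 mm from the bowl's centre.
- mug_tree: Bystander: black plastic mug tree, 298 mm tall, base 130 mm in diameter, pegs out to 65 mm. Origin: centre of its underside.
- cup: Bystander: white ceramic cup without handle, 70 mm in diameter, 60 mm tall, standing on the counter. Origin: centre of its underside.
- spoon: Bystander: spoon lying on the counter along its x axis.

How it is judged:
By the outcome, as a careful person would: the job done as asked, in the order asked, and still so for the second after the job is handed in, with the robot touching nothing.
It also fails if it takes over 58 s, if anything falls off the work surface, if the arm or the gripper's body presses on something with over 40 N, if the wrist force passes 120 N, or if a joint passes its speed limit or range.

## Working session

There is one attempt and no reset: what is moved stays moved. The work goes in short steps, Python scripts to look and compute and a tool call to move; the robot and the scene stay as the last step left them, time stands still between calls to the robot, and variables do not carry over. Pictures are saved under pics/ and viewed, at most 10 in all, crops included, and the job is handed in when it is done.

Besides the shell and the picture viewer there is one more tool, called after "Emit:" as a command line: name --argument value ..., lists and objects as JSON in quotes. carry_out: Moves the arm, as the interface text tells. Its arguments: {"type":"object","properties":{"motion":{"type":"array"},"hand":{"type":"number"},"grip_force":{"type":"number"}},"required":["motion"]}

```bash
mkdir -p pics; cat > h.py <<'E'
from workcell import *
import numpy as np, cv2
from scipy.spatial.transform import Rotation as R
def snap(n,f):
    c=camera(n); cv2.imwrite('pics/'+f,cv2.cvtColor(c['img'],cv2.COLOR_RGB2BGR)); return c
def ray(c,u,v):
    E=np.array(c['extrinsics']); d=E[:3,:3]@np.array([(u-c['cx'])/c['fx'],-(v-c['cy'])/c['fy'],-1]); return E[:3,3],d
def onz(c,u,v,z):
    o,d=ray(c,u,v); return o+d*(z-o[2])/d[2]
def proj(c,p):
    E=np.array(c['extrinsics']); q=E[:3,:3].T@(np.array(p)-E[:3,3]); return c['cx']-c['fx']*q[0]/q[2], c['cy']+c['fy']*q[1]/q[2]
E
python3 - <<'E'
from h import *
import pickle
for n in('scene','top'):
    c=snap(n,n+'0.png'); pickle.dump(c,open(n+'.pkl','wb')); print(n,[k for k in c],c['fx'],c['fy'],c['cx'],c['cy'],np.round(c['extrinsics'],3).tolist())
print(get_obs())
E
```

```text
scene ['img', 'fx', 'fy', 'cx', 'cy', 'extrinsics'] 365.2632710948857 365.2632710948857 316.5971477762126 200.8827904030347 [[-0.476, -0.591, 0.652, 1.228], [0.879, -0.336, 0.338, 0.326], [0.019, 0.734, 0.679, 0.815], [0.0, 0.0, 0.0, 1.0]]
top ['img', 'fx', 'fy', 'cx', 'cy', 'extrinsics'] 411.93047285965065 411.93047285965065 326.68318382708037 197.56934864472208 [[-0.009, 0.995, -0.101, 0.403], [-1.0, -0.009, 0.0, -0.055], [-0.001, 0.101, 0.995, 1.235], [0.0, 0.0, 0.0, 1.0]]
{'clock': 0.1, 'joint_pos': array([ 1.19437551,  0.33280335, -0.06469738,  1.46083839,  0.02160447,
        1.34994948, -0.08852696]), 'joint_velocities': array([ 0.0001955 , -0.00198515,  0.00108791, -0.0025733 , -0.00070629,
       -0.00050435, -0.00096978]), 'tau': array([ 6.32415304e-04, -6.26744199e+01,  4.86483634e-02, -3.92428637e+01,
        1.63623306e-02,  6.96246017e-03,  3.96503310e-05]), 'position': array([ 0.21642672, -0.58596417,  0.23060788]), 'ee_rot': array([ 9.84392763e-01,  1.75984271e-01, -1.46858828e-04, -6.34717879e-04]), 'ft_force': array([-0.01930184, -0.33073474, -0.9326005 ]), 'torque': array([ 0.01181497,  0.02119745, -0.00876317]), 'grasp_force': 0.0, 'grip_width': 0.9982087969247279}
```

View pics/scene0.png

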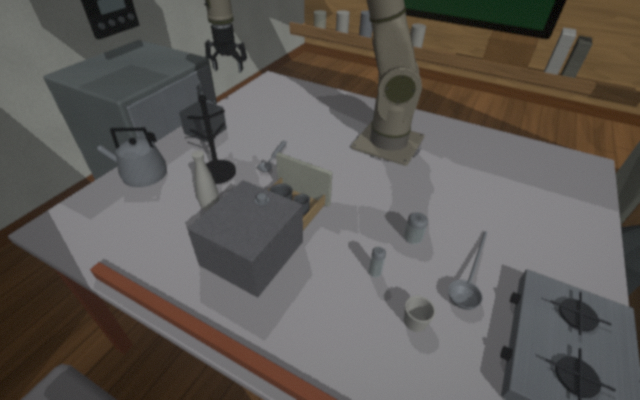

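View pics/top0.png

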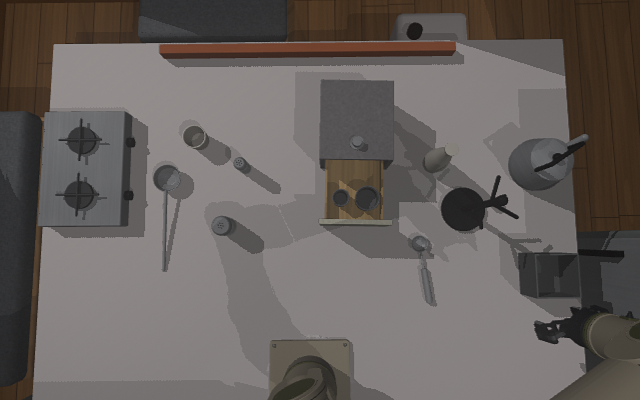

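The scene view shows the slim shaker at about (377,262), the stout one at (416,227) and the cabinet at (250,235). In the top view, the slim cap is at (241,165), the stout one at (221,226), the narrow sleeve at (341,198), the wide sleeve at (367,198) and the button at (358,142).

```bash
python3 - <<'E'
import cv2,numpy as np
t=cv2.imread('pics/top0.png');s=cv2.imread('pics/scene0.png')
def b(i,k=1.6): return np.clip(i.astype(float)*k,0,255).astype('uint8')
a=cv2.resize(b(t[70:235,300:410]),None,fx=3.6,fy=3.6,interpolation=cv2.INTER_CUBIC)   # cabinet
c=cv2.resize(b(t[140:190,215:270]),None,fx=6,fy=6,interpolation=cv2.INTER_CUBIC)
d=cv2.resize(b(s[240:285,355:405]),None,fx=6,fy=6,interpolation=cv2.INTER_CUBIC)
o=np.zeros((600,730,3),'uint8');o[:a.shape[0],:a.shape[1]]=a;o[:300,400:730]=c;o[310:580,400:700]=d
cv2.imwrite('pics/crop1.png',o)
E
```

```text
(no output)
```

View pics/crop1.png

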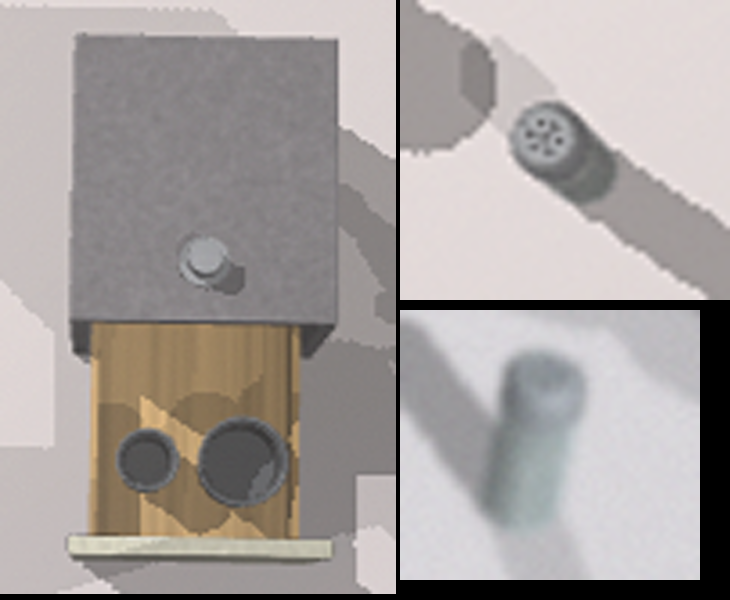

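```bash
python3 - <<'E'
from h import *
import pickle
c=pickle.load(open('top.pkl','rb'));s=pickle.load(open('scene.pkl','rb'))
A=lambda x,y,z:onz(c,300+x/3.6-.36,70+y/3.6-.36,z)
for n,p in dict(sl=(148,460,.065),wide=(242,462,.065),btn=(207,256,.168),c1=(76,36,.15),c2=(338,39,.15),c3=(335,322,.15),c4=(71,322,.15),f1=(68,556,.143),f2=(331,556,.143)).items(): print(n,A(*p).round(4))
p=onz(c,215+145/6-.4,140+137/6-.4,.095); print('slim',p.round(4))
print('scene cap', onz(s,355+(543-400)/6-.4,240+(376-310)/6-.4,.095).round(4))
print('stout',onz(c,221,226,.085).round(3))
E
```

```text
sl [ 0.5222 -0.0951  0.065 ]
wide [ 0.5199 -0.1696  0.065 ]
btn [ 0.6617 -0.1368  0.168 ]
c1 [ 0.8368 -0.0418  0.15  ]
c2 [ 0.8325 -0.2401  0.15  ]
c3 [ 0.6152 -0.2323  0.15  ]
c4 [ 0.6171 -0.0364  0.15  ]
f1 [ 0.4439 -0.0327  0.143 ]
f2 [ 0.4421 -0.226   0.143 ]
slim [0.6205 0.1907 0.095 ]
scene cap [0.6234 0.1932 0.095 ]
stout [0.443 0.24  0.085]
```

```bash
cat >> h.py <<'E'
def to(x,y,z,yaw=-1.5,tilt=True):
    "shift (mm) and turn (deg) in tool axes from the present pose to a tool-down pose"
    o=get_obs(); r=R.from_quat(o['ee_rot']); g=R.from_euler('z',yaw,degrees=True)*R.from_quat([1,0,0,0])
    print('shift mm',(r.inv().apply(np.array([x,y,z])-o['position'])*1000).round(1),'turn',(r.inv()*g).as_rotvec(degrees=True).round(2),'at',o['position'].round(4))
E
python3 - <<'E'
from h import *
import pickle
c=pickle.load(open('top.pkl','rb'))
to(.217,-.586,.42);to(.40,-.1,.42);to(.62,.19,.30)
print(onz(c,462,209,.0),onz(c,500,210,.2), onz(c,430,163,0))
E
```

```text
shift mm [   0.5   -0.  -189.4] turn [-7.000e-02  2.000e-02  2.177e+01] at [ 0.2164 -0.586   0.2306]
shift mm [ 340.6 -392.5 -188.9] turn [-7.000e-02  2.000e-02  2.177e+01] at [ 0.2164 -0.586   0.2306]
shift mm [ 647.4 -588.2  -68.7] turn [-7.000e-02  2.000e-02  2.177e+01] at [ 0.2164 -0.586   0.2306]
[ 0.49041505 -0.46112272  0.        ] [ 0.47283716 -0.49075483  0.2       ] [ 0.63137304 -0.36989882  0.        ]
```

Emit:
carry_out --motion '[{"xyz": [0, 0, -0.05], "angular": [0, 0, 0]}, {"xyz": [0, 0, -0.1], "angular": [0, 0, 0]}, {"xyz": [0, 0, -0.15], "angular": [0, 0, 0]}, {"xyz": [0, 0, -0.189], "angular": [0, 0, 5]}, {"xyz": [0.03, -0.035, -0.189], "angular": [0, 0, 10]}, {"xyz": [0.06, -0.07, -0.189], "angular": [0, 0, 15]}, {"xyz": [0.09, -0.105, -0.189], "angular": [0, 0, 20]}, {"xyz": [0.12, -0.14, -0.189], "angular": [0, 0, 21.8]}, {"xyz": [0.15, -0.175, -0.189], "angular": [0, 0, 21.8]}, {"xyz": [0.18, -0.21, -0.189], "angular": [0, 0, 21.8]}, {"xyz": [0.21, -0.245, -0.189], "angular": [0, 0, 21.8]}, {"xyz": [0.24, -0.28, -0.189], "angular": [0, 0, 21.8]}]' --hand 1

```text
clock: 1.3
position: [0.3449, -0.2385, 0.4201]
ee_rot: [1.0, -0.013, -0.0, 0.0]
ft_force: [1.5, 0.2, 0.4]
grip_width: 1.003
grasp_force: 0.0
```

```bash
python3 - <<'E'
from h import *
to(.40,-.1,.42);to(.60,.19,.26)
print(get_obs()['joint_pos'].round(2))
E
```

```text
shift mm [ 5.140e+01 -1.399e+02  1.000e-01] turn [ 0.02  0.01 -0.03] at [ 0.3449 -0.2385  0.4201]
shift mm [ 243.7 -435.2  159.9] turn [ 0.02  0.01 -0.03] at [ 0.3449 -0.2385  0.4201]
[ 0.86 -0.14 -0.31  1.58 -0.04  1.69 -1.05]
```

Emit:
carry_out --motion '[{"xyz": [0.02, -0.04, 0], "angular": [0, 0, 0]}, {"xyz": [0.044, -0.078, 0.01], "angular": [0, 0, 0]}, {"xyz": [0.066, -0.118, 0.025], "angular": [0, 0, 0]}, {"xyz": [0.088, -0.158, 0.04], "angular": [0, 0, 0]}, {"xyz": [0.11, -0.197, 0.055], "angular": [0, 0, 0]}, {"xyz": [0.133, -0.237, 0.07], "angular": [0, 0, 0]}, {"xyz": [0.155, -0.277, 0.087], "angular": [0, 0, 0]}, {"xyz": [0.177, -0.316, 0.105], "angular": [0, 0, 0]}, {"xyz": [0.2, -0.356, 0.122], "angular": [0, 0, 0]}, {"xyz": [0.222, -0.396, 0.14], "angular": [0, 0, 0]}, {"xyz": [0.244, -0.435, 0.16], "angular": [0, 0, 0]}, {"xyz": [0.244, -0.435, 0.16], "angular": [0, 0, 0]}]'

```text
clock: 2.5
position: [0.5989, 0.1935, 0.2548]
ee_rot: [1.0, -0.01, -0.004, -0.001]
ft_force: [-0.6, -0.1, -0.1]
grip_width: 0.997
grasp_force: 0.0
```

```bash
python3 - <<'E'
from h import *
import pickle
c=snap('wrist','w1.png'); pickle.dump(c,open('w1.pkl','wb')); print(c['fx'],c['cx'],c['cy'],np.round(c['extrinsics'],3).tolist())
print(proj(c,[.62,.19,.095]),get_obs()['position'],get_obs()['joint_pos'].round(2))
E
```

```text
291.30646089916684 321.452632954733 195.2213656102021 [[-0.021, 0.952, 0.305, 0.677], [-1.0, -0.019, -0.008, 0.191], [-0.002, -0.305, 0.952, 0.397], [0.0, 0.0, 0.0, 1.0]]
(np.float64(324.4937307517156), np.float64(158.91906865456616)) [0.59916673 0.19080617 0.25698753] [ 0.19  0.44 -0.79  1.37  0.31  1.46 -2.18]
```

View pics/w1.png

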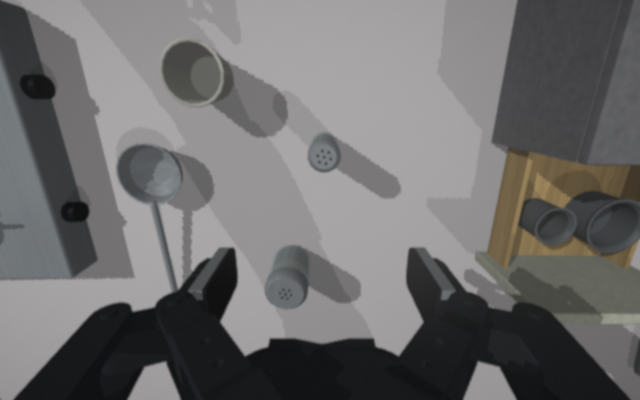

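The wrist view shows the slim cap at about (323,157), the stout cap at (286,292), the cup at (193,72) and the narrow sleeve mouth at (557,228). That puts the slim shaker where I expected it.

```bash
python3 - <<'E'
from h import *
import pickle
c=pickle.load(open('w1.pkl','rb'))
print(onz(c,323,157,.095),onz(c,557,227,.065)); to(.6215,.191,.15);to(.6215,.191,.055)
E
```

```text
[0.62205392 0.19152306 0.095     ] [ 0.52347326 -0.09613711  0.065     ]
shift mm [ 22.9  -0.6 106.9] turn [-0.05  0.33  0.25] at [0.5992 0.1908 0.257 ]
shift mm [ 23.5  -0.5 201.9] turn [-0.05  0.33  0.25] at [0.5992 0.1908 0.257 ]
```

Emit:
carry_out --motion '[{"xyz": [0.01, 0, 0.03], "angular": [0, 0, 0]}, {"xyz": [0.022, -0.001, 0.07], "angular": [0, 0, 0]}, {"xyz": [0.022, -0.001, 0.11], "angular": [0, 0, 0]}, {"xyz": [0.022, -0.001, 0.14], "angular": [0, 0, 0]}, {"xyz": [0.022, -0.001, 0.16], "angular": [0, 0, 0]}, {"xyz": [0.022, -0.001, 0.18], "angular": [0, 0, 0]}, {"xyz": [0.022, -0.001, 0.195], "angular": [0, 0, 0]}, {"xyz": [0.022, -0.001, 0.205], "angular": [0, 0, 0]}, {"xyz": [0.022, -0.001, 0.205], "angular": [0, 0, 0]}, {"xyz": [0.022, -0.001, 0.205], "angular": [0, 0, 0]}]'

```text
clock: 3.55
position: [0.6227, 0.1882, 0.0561]
ee_rot: [1.0, -0.013, 0.0, -0.0]
ft_force: [0.3, 0.1, -0.0]
grip_width: 1.001
grasp_force: 0.0
```

```bash
python3 - <<'E'
from h import *
to(.6215,.191,.055)
E
```

```text
shift mm [-1.2 -2.8  1.1] turn [-0.01 -0.06 -0.04] at [0.6227 0.1882 0.0561]
```

Emit:
carry_out --motion '[{"xyz": [-0.001, -0.003, 0], "angular": [0, 0, 0]}, {"xyz": [-0.001, -0.003, 0], "angular": [0, 0, 0]}, {"xyz": [-0.001, -0.003, 0], "angular": [0, 0, 0]}]'

```text
clock: 3.85
position: [0.6215, 0.1916, 0.0559]
ee_rot: [1.0, -0.013, 0.0, -0.0]
ft_force: [-0.4, -0.4, 0.1]
grip_width: 1.0
grasp_force: 0.0
```

Emit:
carry_out --motion '[{"xyz": [0, 0, 0], "angular": [0, 0, 0]}, {"xyz": [0, 0, 0], "angular": [0, 0, 0]}, {"xyz": [0, 0, 0], "angular": [0, 0, 0]}, {"xyz": [0, 0, 0], "angular": [0, 0, 0]}, {"xyz": [0, 0, 0], "angular": [0, 0, 0]}, {"xyz": [0, 0, 0], "angular": [0, 0, 0]}, {"xyz": [0, 0, 0], "angular": [0, 0, 0]}, {"xyz": [0, 0, 0], "angular": [0, 0, 0]}, {"xyz": [0, 0, 0], "angular": [0, 0, 0]}, {"xyz": [0, 0, 0], "angular": [0, 0, 0]}]' --hand 0 --grip_force 30

```text
clock: 4.85
position: [0.6214, 0.1912, 0.0554]
ee_rot: [1.0, -0.013, 0.0, 0.0]
ft_force: [0.7, -0.2, 2.7]
grip_width: 0.413
grasp_force: 30.4
```

Emit:
carry_out --motion '[{"xyz": [0, 0, -0.015], "angular": [0, 0, 0]}, {"xyz": [0, 0, -0.05], "angular": [0, 0, 0]}, {"xyz": [0, 0, -0.09], "angular": [0, 0, 0]}, {"xyz": [0, 0, -0.13], "angular": [0, 0, 0]}, {"xyz": [0, 0, -0.165], "angular": [0, 0, 0]}, {"xyz": [0, 0, -0.19], "angular": [0, 0, 0]}, {"xyz": [-0.01, 0.03, -0.2], "angular": [0, 0, 0]}, {"xyz": [-0.02, 0.065, -0.2], "angular": [0, 0, 0]}, {"xyz": [-0.033, 0.105, -0.2], "angular": [0, 0, 0]}, {"xyz": [-0.045, 0.145, -0.2], "angular": [0, 0, 0]}, {"xyz": [-0.058, 0.185, -0.2], "angular": [0, 0, 0]}, {"xyz": [-0.07, 0.22, -0.2], "angular": [0, 0, 0]}]'

```text
clock: 6.05
position: [0.5443, -0.0285, 0.2559]
ee_rot: [1.0, -0.014, -0.0, 0.0]
ft_force: [1.2, -0.5, -1.4]
grip_width: 0.417
grasp_force: 30.6
```

```bash
python3 - <<'E'
from h import *
to(.5228,-.0956,.255)
E
```

```text
shift mm [-19.7  67.7   0.9] turn [ 0.02  0.   -0.05] at [ 0.5443 -0.0285  0.2559]
```

Emit:
carry_out --motion '[{"xyz": [-0.01, 0.03, 0], "angular": [0, 0, 0]}, {"xyz": [-0.02, 0.06, 0], "angular": [0, 0, 0]}, {"xyz": [-0.02, 0.067, 0], "angular": [0, 0, 0]}, {"xyz": [-0.02, 0.067, 0.02], "angular": [0, 0, 0]}, {"xyz": [-0.02, 0.067, 0.05], "angular": [0, 0, 0]}, {"xyz": [-0.02, 0.067, 0.08], "angular": [0, 0, 0]}, {"xyz": [-0.02, 0.067, 0.1], "angular": [0, 0, 0]}, {"xyz": [-0.02, 0.067, 0.105], "angular": [0, 0, 0]}, {"xyz": [-0.02, 0.067, 0.105], "angular": [0, 0, 0]}, {"xyz": [-0.02, 0.067, 0.105], "angular": [0, 0, 0]}]'

```text
clock: 7.05
position: [0.5245, -0.0929, 0.1517]
ee_rot: [1.0, -0.013, 0.001, 0.0]
ft_force: [-0.9, -0.8, -1.5]
grip_width: 0.413
grasp_force: 30.6
```

```bash
python3 - <<'E'
from h import *
import pickle
to(.5228,-.0956,.15)
D={n:snap(n,n+'2.png') for n in('wrist','scene','top')}; pickle.dump(D,open('d2.pkl','wb'))
b=lambda i:np.clip(i[:,:,::-1].astype(float)*1.5,0,255).astype('uint8')
P=get_obs()['position'];S=np.array([.5228,-.0956,.065])
for n in D: print(n,np.round(proj(D[n],P),1),np.round(proj(D[n],S),1),np.round(proj(D[n],P+[0,0,-.055]),1))
w=b(D['wrist']['img']); 
u,v=map(int,proj(D['scene'],S)); s=cv2.resize(b(D['scene']['img'])[v-50:v+30,u-50:u+50],None,fx=3,fy=3,interpolation=2)
u,v=map(int,proj(D['top'],S)); t=cv2.resize(b(D['top']['img'])[v-40:v+40,u-50:u+50],None,fx=3,fy=3,interpolation=2)
o=np.zeros((590,640,3),'uint8');o[:340]=w[60:400];o[345:585,:300]=s;o[345:585,320:620]=t;cv2.imwrite('pics/crop2.png',o)
E
```

```text
shift mm [-1.6  2.7  1.7] turn [ 0.01 -0.1  -0.  ] at [ 0.5245 -0.0929  0.1517]
wrist [321.7 252. ] [324.5 203.4] [321.7 215.5]
scene [300.4 176.6] [300.3 198.2] [300.6 191. ]
top [341.1 193.3] [340.9 197.2] [340.4 195.5]
```

View pics/crop2.png

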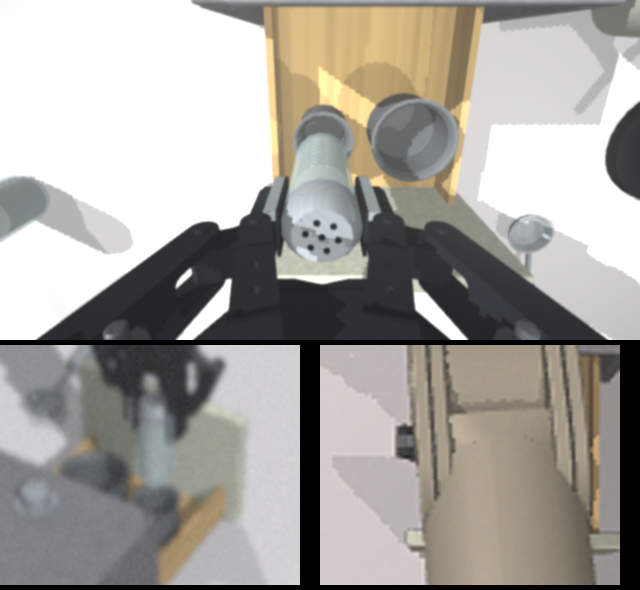

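The wrist view shows the shaker gripped with its cap at (321,288). The narrow sleeve's mouth is just behind it, centred near (324,203). The scene crop shows the shaker directly above the sleeve. I'll zoom in to check for tilt.

```bash
python3 - <<'E'
from h import *
import pickle
D=pickle.load(open('d2.pkl','rb'));c=D['wrist']
i=c['img'][155:345,255:415,::-1]
i=np.clip(i.astype(float)*1.8-20,0,255).astype('uint8')
o=cv2.resize(i,None,fx=3.1,fy=3.1,interpolation=2)
j=cv2.resize(np.clip(D['scene']['img'][140:240,250:350,::-1].astype(float)*1.6,0,255).astype('uint8'),None,fx=2.9,fy=5.8,interpolation=2)
q=np.zeros((589,800,3),'uint8');q[:o.shape[0],:o.shape[1]]=o;q[:580,505:795]=j[:580]
cv2.imwrite('pics/crop3.png',q)
E
```

```text
(no output)
```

View pics/crop3.png

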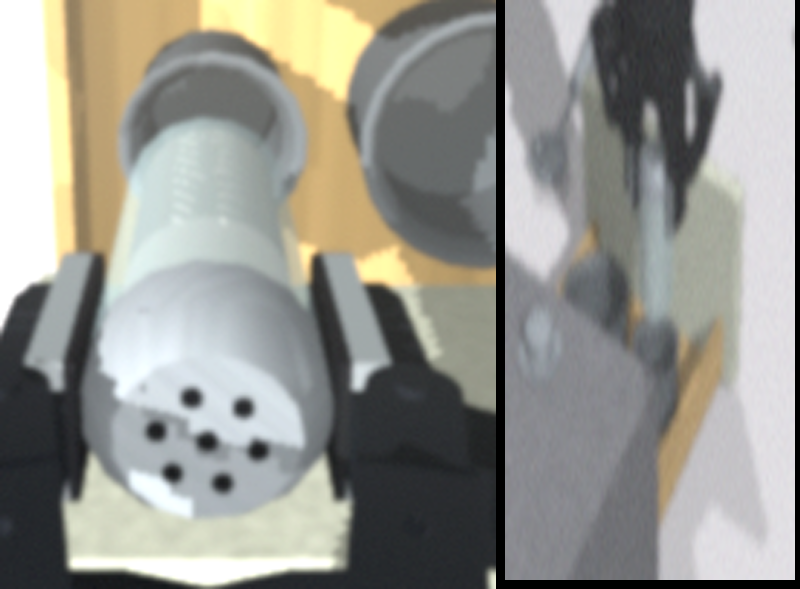

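```bash
python3 - <<'E'
from h import *
import pickle
c=pickle.load(open('d2.pkl','rb'))['wrist']
f=lambda x,y,z:onz(c,255+x/3.1-.34,155+y/3.1-.34,z).round(4)
P=get_obs()['position'];print(P.round(4))
zb=P[2]-.0555
print('cap',f(207,441,zb+.095)); print('foot far',f(208,120,zb),'l/r',f(132,165,zb),f(285,165,zb))
print('mouth far outer',f(213,52,.065),'l',f(122,140,.065),'r',f(305,140,.065))
to(.5228,-.0956,.13)
E
```

```text
[ 0.5243 -0.0932  0.1515]
cap [ 0.5247 -0.093   0.191 ]
foot far [ 0.541  -0.0937  0.096 ] l/r [ 0.5305 -0.0757  0.096 ] [ 0.5295 -0.1114  0.096 ]
mouth far outer [ 0.55   -0.0953  0.065 ] l [ 0.5267 -0.0704  0.065 ] r [ 0.5253 -0.1193  0.065 ]
shift mm [-1.5  2.4 21.5] turn [ 0.03 -0.1  -0.03] at [ 0.5243 -0.0932  0.1515]
```

Emit:
carry_out --motion '[{"xyz": [0, 0.0016, 0.006], "angular": [0, 0, 0]}, {"xyz": [0, 0.0016, 0.014], "angular": [0, 0, 0]}, {"xyz": [0, 0.0016, 0.022], "angular": [0, 0, 0]}, {"xyz": [0, 0.0016, 0.027], "angular": [0, 0, 0]}, {"xyz": [0, 0.0016, 0.03], "angular": [0, 0, 0]}, {"xyz": [0, 0.0016, 0.032], "angular": [0, 0, 0]}, {"xyz": [0, 0.0016, 0.034], "angular": [0, 0, 0]}, {"xyz": [0, 0.0016, 0.036], "angular": [0, 0, 0]}, {"xyz": [0, 0.0016, 0.036], "angular": [0, 0, 0]}, {"xyz": [0, 0.0016, 0.036], "angular": [0, 0, 0]}]'

```text
clock: 8.2
position: [0.5237, -0.0948, 0.1144]
ee_rot: [1.0, -0.013, 0.0, 0.0]
ft_force: [0.2, 0.3, -1.4]
grip_width: 0.408
grasp_force: 30.6
```

Emit:
carry_out --motion '[{"xyz": [0, 0, 0.001], "angular": [0, 0, 0]}, {"xyz": [0, 0, 0.002], "angular": [0, 0, 0]}, {"xyz": [0, 0, 0.003], "angular": [0, 0, 0]}, {"xyz": [0, 0, 0.004], "angular": [0, 0, 0]}, {"xyz": [0, 0, 0.005], "angular": [0, 0, 0]}, {"xyz": [0, 0, 0.005], "angular": [0, 0, 0]}]'

```text
clock: 8.8
position: [0.5235, -0.0948, 0.1091]
ee_rot: [1.0, -0.013, -0.0, 0.0]
ft_force: [0.6, -0.6, -1.7]
grip_width: 0.41
grasp_force: 30.6
```

Emit:
carry_out --motion '[{"xyz": [0, 0, 0.002], "angular": [0, 0, 0]}, {"xyz": [0, 0, 0.004], "angular": [0, 0, 0]}, {"xyz": [0, 0, 0.006], "angular": [0, 0, 0]}, {"xyz": [0, 0, 0.008], "angular": [0, 0, 0]}, {"xyz": [0, 0, 0.01], "angular": [0, 0, 0]}, {"xyz": [0, 0, 0.012], "angular": [0, 0, 0]}, {"xyz": [0, 0, 0.014], "angular": [0, 0, 0]}, {"xyz": [0, 0, 0.014], "angular": [0, 0, 0]}]'

```text
clock: 9.6
position: [0.5235, -0.0947, 0.095]
ee_rot: [1.0, -0.013, -0.0, -0.0]
ft_force: [-0.8, 0.3, -1.4]
grip_width: 0.411
grasp_force: 30.6
```

Emit:
carry_out --motion '[{"xyz": [0, 0, 0.002], "angular": [0, 0, 0]}, {"xyz": [0, 0, 0.004], "angular": [0, 0, 0]}, {"xyz": [0, 0, 0.006], "angular": [0, 0, 0]}, {"xyz": [0, 0, 0.008], "angular": [0, 0, 0]}, {"xyz": [0, 0, 0.01], "angular": [0, 0, 0]}, {"xyz": [0, 0, 0.012], "angular": [0, 0, 0]}, {"xyz": [0, 0, 0.013], "angular": [0, 0, 0]}, {"xyz": [0, 0, 0.013], "angular": [0, 0, 0]}]'

```text
clock: 10.4
position: [0.5236, -0.0948, 0.0821]
ee_rot: [1.0, -0.013, -0.0, -0.0]
ft_force: [0.5, 0.6, -1.7]
grip_width: 0.407
grasp_force: 30.6
```

2.7 mm to go; creep down until it touches.

Emit:
carry_out --motion '[{"xyz": [0, 0, 0.0007], "angular": [0, 0, 0]}, {"xyz": [0, 0, 0.0014], "angular": [0, 0, 0]}, {"xyz": [0, 0, 0.002], "angular": [0, 0, 0]}, {"xyz": [0, 0, 0.0024], "angular": [0, 0, 0]}, {"xyz": [0, 0, 0.0024], "angular": [0, 0, 0]}]'

```text
clock: 10.9
position: [0.5236, -0.0948, 0.0799]
ee_rot: [1.0, -0.013, 0.0, 0.0]
ft_force: [-0.3, 0.3, -1.8]
grip_width: 0.412
grasp_force: 30.6
```

Emit:
carry_out --motion '[{"xyz": [0, 0, 0.0003], "angular": [0, 0, 0]}, {"xyz": [0, 0, 0.0006], "angular": [0, 0, 0]}, {"xyz": [0, 0, 0.0006], "angular": [0, 0, 0]}]'

```text
clock: 11.2
position: [0.5237, -0.0948, 0.0794]
ee_rot: [1.0, -0.013, 0.0, 0.0]
ft_force: [0.2, 0.1, -0.5]
grip_width: 0.41
grasp_force: 30.7
```

Emit:
carry_out --motion '[{"xyz": [0, 0, 0], "angular": [0, 0, 0]}, {"xyz": [0, 0, 0], "angular": [0, 0, 0]}, {"xyz": [0, 0, 0], "angular": [0, 0, 0]}, {"xyz": [0, 0, 0], "angular": [0, 0, 0]}, {"xyz": [0, 0, 0], "angular": [0, 0, 0]}, {"xyz": [0, 0, 0], "angular": [0, 0, 0]}, {"xyz": [0, 0, 0], "angular": [0, 0, 0]}]' --hand 0.8

```text
clock: 11.9
position: [0.5236, -0.0948, 0.0793]
ee_rot: [1.0, -0.013, 0.0, 0.0]
ft_force: [0.1, 1.0, -0.1]
grip_width: 0.803
grasp_force: 0.0
```

Emit:
carry_out --motion '[{"xyz": [0, 0, -0.01], "angular": [0, 0, 0]}, {"xyz": [0, 0, -0.025], "angular": [0, 0, 0]}, {"xyz": [0, 0, -0.05], "angular": [0, 0, 0]}, {"xyz": [0, 0, -0.08], "angular": [0, 0, 0]}, {"xyz": [0, 0, -0.115], "angular": [0, 0, 0]}, {"xyz": [0, 0, -0.14], "angular": [0, 0, 0]}, {"xyz": [0, 0, -0.15], "angular": [0, 0, 0]}, {"xyz": [0, 0, -0.15], "angular": [0, 0, 0]}, {"xyz": [0, 0, -0.15], "angular": [0, 0, 0]}]'

```text
clock: 12.8
position: [0.5232, -0.0948, 0.2286]
ee_rot: [1.0, -0.013, -0.0, 0.0]
ft_force: [-0.7, -0.0, -0.0]
grip_width: 0.8
grasp_force: 0.0
```

```bash
python3 - <<'E'
from h import *
import pickle
c=snap('wrist','w3.png');pickle.dump(c,open('w3.pkl','wb'))
i=cv2.resize(np.clip(c['img'][60:260,180:440,::-1].astype(float)*1.4,0,255).astype('uint8'),None,fx=2.5,fy=2.5,interpolation=2);cv2.imwrite('pics/crop4.png',i)
print(np.round(proj(c,[.5237,-.0948,.119]),1),np.round(proj(c,[.5237,-.0948,.065]),1),get_obs()['position'])
E
```

```text
[321.2 192.8] [321.3 178.3] [ 0.52300155 -0.09480659  0.22812789]
```

View pics/crop4.png

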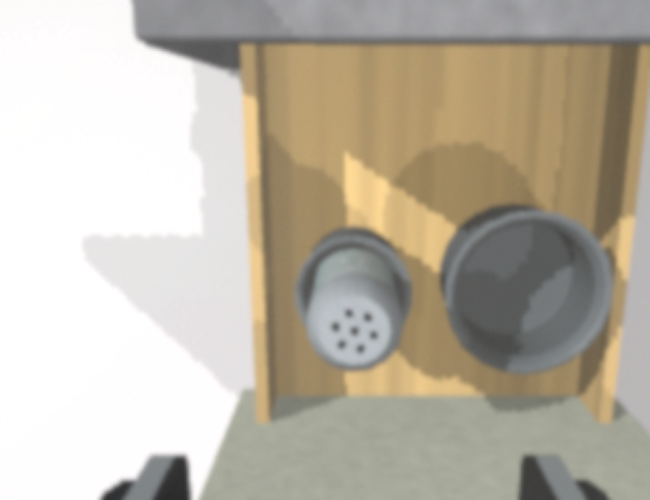

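The cap is at (321.6,192.4), against a prediction of (321.2,192.8) for a fully seated shaker, so it is in. Next I close the fingers and move in front of the drawer.

Emit:
carry_out --motion '[{"xyz": [-0.03, 0.01, 0], "angular": [0, 0, 0]}, {"xyz": [-0.06, 0.02, 0], "angular": [0, 0, 0]}, {"xyz": [-0.09, 0.03, 0], "angular": [0, 0, 0]}, {"xyz": [-0.122, 0.039, 0], "angular": [0, 0, 0]}, {"xyz": [-0.124, 0.039, 0], "angular": [0, 0, 0]}, {"xyz": [-0.124, 0.039, 0.02], "angular": [0, 0, 0]}, {"xyz": [-0.124, 0.039, 0.05], "angular": [0, 0, 0]}, {"xyz": [-0.124, 0.039, 0.08], "angular": [0, 0, 0]}, {"xyz": [-0.124, 0.039, 0.105], "angular": [0, 0, 0]}, {"xyz": [-0.124, 0.039, 0.113], "angular": [0, 0, 0]}, {"xyz": [-0.124, 0.039, 0.113], "angular": [0, 0, 0]}, {"xyz": [-0.124, 0.039, 0.113], "angular": [0, 0, 0]}]' --hand 0

```text
clock: 14.05
position: [0.3992, -0.1304, 0.117]
ee_rot: [1.0, -0.013, 0.0, -0.0]
ft_force: [0.4, 0.8, 0.4]
grip_width: 0.0
grasp_force: 0.0
```

```bash
python3 - <<'E'
from h import *
to(.40,-.1308,.115);to(.4325,-.1308,.115);to(.60,-.135,.115)
E
```

```text
shift mm [0.8 0.3 2. ] turn [-0.   -0.04 -0.02] at [ 0.3992 -0.1304  0.117 ]
shift mm [33.3 -0.5  2.1] turn [-0.   -0.04 -0.02] at [ 0.3992 -0.1304  0.117 ]
shift mm [200.8  -0.8   2.2] turn [-0.   -0.04 -0.02] at [ 0.3992 -0.1304  0.117 ]
```

Emit:
carry_out --motion '[{"xyz": [0.01, 0, 0.001], "angular": [0, 0, 0]}, {"xyz": [0.018, 0, 0.001], "angular": [0, 0, 0]}, {"xyz": [0.024, 0, 0.001], "angular": [0, 0, 0]}, {"xyz": [0.029, 0, 0.001], "angular": [0, 0, 0]}, {"xyz": [0.034, 0, 0.001], "angular": [0, 0, 0]}, {"xyz": [0.039, 0, 0.001], "angular": [0, 0, 0]}, {"xyz": [0.045, 0, 0.001], "angular": [0, 0, 0]}, {"xyz": [0.051, 0, 0.001], "angular": [0, 0, 0]}, {"xyz": [0.057, 0, 0.001], "angular": [0, 0, 0]}, {"xyz": [0.064, 0, 0.001], "angular": [0, 0, 0]}, {"xyz": [0.071, 0, 0.001], "angular": [0, 0, 0]}, {"xyz": [0.079, 0, 0.001], "angular": [0, 0, 0]}]'

```text
clock: 15.25
position: [0.4781, -0.1326, 0.1152]
ee_rot: [1.0, -0.013, -0.0, 0.0]
ft_force: [-3.3, 1.0, 0.4]
grip_width: -0.0
grasp_force: 1.5
```

Emit:
carry_out --motion '[{"xyz": [0.008, 0, 0], "angular": [0, 0, 0]}, {"xyz": [0.016, 0, 0], "angular": [0, 0, 0]}, {"xyz": [0.024, 0, 0], "angular": [0, 0, 0]}, {"xyz": [0.032, 0, 0], "angular": [0, 0, 0]}, {"xyz": [0.04, 0, 0], "angular": [0, 0, 0]}, {"xyz": [0.048, 0, 0], "angular": [0, 0, 0]}, {"xyz": [0.056, 0, 0], "angular": [0, 0, 0]}, {"xyz": [0.064, 0, 0], "angular": [0, 0, 0]}, {"xyz": [0.072, 0, 0], "angular": [0, 0, 0]}, {"xyz": [0.08, 0, 0], "angular": [0, 0, 0]}, {"xyz": [0.088, 0, 0], "angular": [0, 0, 0]}, {"xyz": [0.095, 0, 0], "angular": [0, 0, 0]}]'

```text
clock: 16.45
position: [0.5733, -0.1352, 0.1153]
ee_rot: [1.0, -0.013, 0.0, 0.0]
ft_force: [-3.5, 0.4, -1.9]
grip_width: 0.002
grasp_force: 1.5
```

Emit:
carry_out --motion '[{"xyz": [0.004, 0, 0], "angular": [0, 0, 0]}, {"xyz": [0.008, 0, 0], "angular": [0, 0, 0]}, {"xyz": [0.012, 0, 0], "angular": [0, 0, 0]}, {"xyz": [0.016, 0, 0], "angular": [0, 0, 0]}, {"xyz": [0.018, 0, 0], "angular": [0, 0, 0]}]'

```text
clock: 16.95
position: [0.5909, -0.1357, 0.1153]
ee_rot: [1.0, -0.013, 0.0, 0.0]
ft_force: [-2.6, 0.0, -0.8]
grip_width: -0.001
grasp_force: 1.4
```

Now 1–2 mm steps until the force rises.

Emit:
carry_out --motion '[{"xyz": [0.002, 0, 0], "angular": [0, 0, 0]}, {"xyz": [0.004, 0, 0], "angular": [0, 0, 0]}, {"xyz": [0.006, 0, 0], "angular": [0, 0, 0]}, {"xyz": [0.007, 0, 0], "angular": [0, 0, 0]}, {"xyz": [0.008, 0, 0], "angular": [0, 0, 0]}]'

```text
clock: 17.45
position: [0.5923, -0.1357, 0.1153]
ee_rot: [1.0, -0.014, -0.007, 0.001]
ft_force: [-45.9, 4.0, 30.3]
grip_width: 0.003
grasp_force: 23.3
```

Emit:
carry_out --motion '[{"xyz": [-0.004, 0, 0], "angular": [0, 0, 0]}, {"xyz": [-0.01, 0, 0], "angular": [0, 0, 0]}, {"xyz": [-0.02, 0, 0], "angular": [0, 0, 0]}, {"xyz": [-0.04, 0, 0], "angular": [0, 0, 0]}, {"xyz": [-0.06, 0, 0], "angular": [0, 0, 0]}, {"xyz": [-0.08, 0, 0], "angular": [0, 0, 0]}, {"xyz": [-0.08, 0, -0.03], "angular": [0, 0, 0]}, {"xyz": [-0.08, 0, -0.07], "angular": [0, 0, 0]}, {"xyz": [-0.08, 0, -0.11], "angular": [0, 0, 0]}, {"xyz": [-0.08, 0, -0.14], "angular": [0, 0, 0]}, {"xyz": [-0.08, 0, -0.14], "angular": [0, 0, 0]}, {"xyz": [-0.08, 0, -0.14], "angular": [0, 0, 0]}]'

```text
clock: 18.65
position: [0.5188, -0.1338, 0.2557]
ee_rot: [1.0, -0.013, 0.001, 0.0]
ft_force: [0.6, -0.4, 0.2]
grip_width: 0.0
grasp_force: 0.0
```

```bash
python3 - <<'E'
from h import *
import pickle
D={n:snap(n,n+'4.png') for n in('wrist','top')};pickle.dump(D,open('d4.pkl','wb'))
b=lambda i,k:np.clip(i[:,:,::-1].astype(float)*k,0,255).astype('uint8')
o=np.zeros((600,800,3),'uint8')
w=cv2.resize(b(D['wrist']['img'],1.3)[0:290,100:500],None,fx=1.3,fy=1.3,interpolation=2);o[:w.shape[0],:w.shape[1]]=w
t=cv2.resize(b(D['top']['img'],1.5)[70:240,310:400],None,fx=3,fy=3,interpolation=2);o[:t.shape[0],525:525+t.shape[1]]=t
cv2.imwrite('pics/crop5.png',o); print(get_obs()['position'],get_obs()['ft_force'])
E
```

```text
[ 0.51805885 -0.13368779  0.25426725] [-0.42324185  0.05521233 -0.0276045 ]
```

View pics/crop5.png

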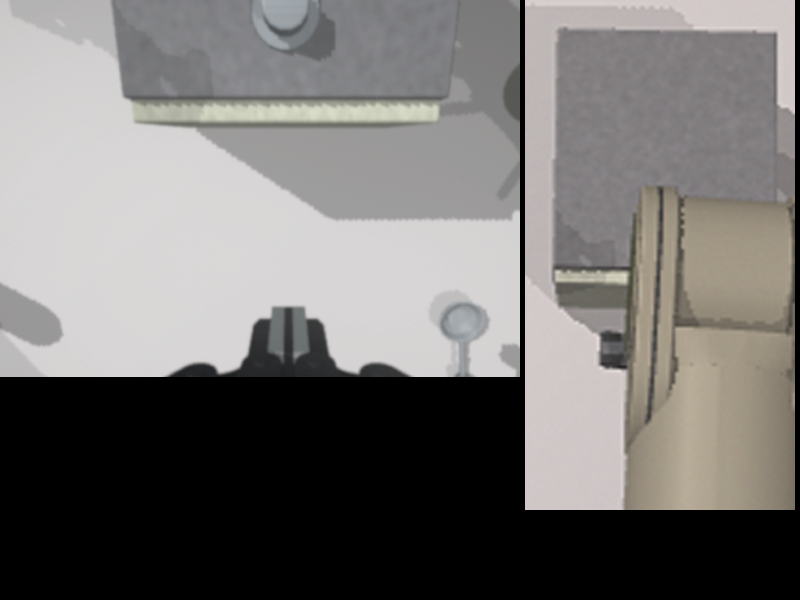

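The drawer looks nearly shut in the wrist view: the panel strip runs directly against the cabinet's front edge. I'll measure how far it protrudes, and confirm where the button is.

```bash
python3 - <<'E'
from h import *
import pickle
c=pickle.load(open('d4.pkl','rb'))['wrist']
f=lambda x,y,z:onz(c,100+x/1.3-.4,y/1.3-.4,z).round(4)
print('cab front',f(124,97,.15),f(447,97,.15)); print('panel back',f(134,100,.143),f(438,100,.143),'front top edge',f(134,121,.143),f(438,121,.143),'bottom',f(134,127,.007)); print('button',f(286,10,.168))
g=c['img'].astype(int).sum(2)
for u in (240,280,320,390): print(u,g[66:104,u])
E
```

```text
cab front [ 0.6214 -0.0369  0.15  ] [ 0.6159 -0.2333  0.15  ]
panel back [ 0.6202 -0.0401  0.143 ] [ 0.6149 -0.2306  0.143 ] front top edge [ 0.6079 -0.0382  0.143 ] [ 0.6025 -0.2317  0.143 ] bottom [0.609  0.0146 0.007 ]
button [ 0.6598 -0.1367  0.168 ]
240 [278 278 278 278 278 278 273 254 225 210 232 274 300 331 368 395 409 417
 418 418 415 415 416 415 413 404 374 322 271 249 276 354 435 478 489 491
 493 489]
280 [323 323 325 321 320 317 310 289 257 228 241 280 313 336 356 382 412 439
 454 459 462 465 461 458 452 438 409 356 300 261 254 277 316 344 358 358
 358 359]
320 [315 313 313 313 313 314 308 287 255 229 247 289 322 336 359 400 449 471
 477 477 476 474 472 469 465 450 418 362 300 259 252 274 313 344 355 358
 355 356]
390 [308 311 313 315 315 316 307 287 253 232 249 301 350 403 451 470 469 465
 462 462 464 463 465 463 460 451 420 365 301 257 248 270 311 342 354 355
 355 355]
```

The panel's top runs from the cabinet's front edge (about 0.618) forward by about 13 mm. That is its full 14 mm thickness lying against the face, and it met a hard stop, so the drawer is shut. The button is at about (0.661,-0.1366), so I go above it next.

```bash
python3 - <<'E'
from h import *
to(.661,-.1366,.255)
E
```

```text
shift mm [143.   -0.9  -0.9] turn [-0.01  0.06 -0.03] at [ 0.5181 -0.1337  0.2543]
```

Emit:
carry_out --motion '[{"xyz": [0.03, 0, 0], "angular": [0, 0, 0]}, {"xyz": [0.07, -0.001, 0], "angular": [0, 0, 0]}, {"xyz": [0.11, -0.001, 0], "angular": [0, 0, 0]}, {"xyz": [0.135, -0.001, 0.01], "angular": [0, 0, 0]}, {"xyz": [0.143, -0.001, 0.03], "angular": [0, 0, 0]}, {"xyz": [0.143, -0.001, 0.05], "angular": [0, 0, 0]}, {"xyz": [0.143, -0.001, 0.065], "angular": [0, 0, 0]}, {"xyz": [0.143, -0.001, 0.072], "angular": [0, 0, 0]}, {"xyz": [0.143, -0.001, 0.075], "angular": [0, 0, 0]}, {"xyz": [0.143, -0.001, 0.075], "angular": [0, 0, 0]}]'

```text
clock: 19.75
position: [0.6614, -0.1367, 0.1806]
ee_rot: [1.0, -0.013, 0.0, 0.0]
ft_force: [0.6, -0.1, 0.5]
grip_width: -0.0
grasp_force: 0.0
```

Emit:
carry_out --motion '[{"xyz": [0, 0, 0.004], "angular": [0, 0, 0]}, {"xyz": [0, 0, 0.008], "angular": [0, 0, 0]}, {"xyz": [0, 0, 0.011], "angular": [0, 0, 0]}, {"xyz": [0, 0, 0.013], "angular": [0, 0, 0]}, {"xyz": [0, 0, 0.015], "angular": [0, 0, 0]}, {"xyz": [0, 0, 0.017], "angular": [0, 0, 0]}, {"xyz": [0, 0, 0.0185], "angular": [0, 0, 0]}, {"xyz": [0, 0, 0.0185], "angular": [0, 0, 0]}]'

```text
clock: 20.55
position: [0.6616, -0.1365, 0.1616]
ee_rot: [1.0, -0.013, 0.0, -0.0]
ft_force: [-0.2, 0.3, -0.4]
grip_width: -0.003
grasp_force: 0.0
```

Emit:
carry_out --motion '[{"xyz": [0, 0, 0.001], "angular": [0, 0, 0]}, {"xyz": [0, 0, 0.002], "angular": [0, 0, 0]}, {"xyz": [0, 0, 0.003], "angular": [0, 0, 0]}]'

```text
clock: 20.85
position: [0.6617, -0.1365, 0.1601]
ee_rot: [1.0, -0.013, 0.0, 0.0]
ft_force: [-7.5, 0.1, 15.6]
grip_width: -0.001
grasp_force: 8.1
```

Emit:
carry_out --motion '[{"xyz": [0, 0, 0.0008], "angular": [0, 0, 0]}, {"xyz": [0, 0, 0.0008], "angular": [0, 0, 0]}]'

```text
clock: 21.05
position: [0.6617, -0.1365, 0.1601]
ee_rot: [1.0, -0.013, 0.001, 0.0]
ft_force: [-8.0, 0.7, 15.8]
grip_width: -0.002
grasp_force: 7.8
```

Emit:
carry_out --motion '[{"xyz": [0, 0, -0.005], "angular": [0, 0, 0]}, {"xyz": [0, 0, -0.02], "angular": [0, 0, 0]}, {"xyz": [0, 0, -0.06], "angular": [0, 0, 0]}, {"xyz": [0, 0, -0.1], "angular": [0, 0, 0]}, {"xyz": [-0.03, 0, -0.13], "angular": [0, 0, 0]}, {"xyz": [-0.07, 0, -0.15], "angular": [0, 0, 0]}, {"xyz": [-0.11, 0, -0.15], "angular": [0, 0, 0]}, {"xyz": [-0.11, 0, -0.15], "angular": [0, 0, 0]}, {"xyz": [-0.11, 0, -0.15], "angular": [0, 0, 0]}]'

```text
clock: 21.95
position: [0.5514, -0.1339, 0.3092]
ee_rot: [1.0, -0.014, 0.001, 0.001]
ft_force: [0.3, -0.2, 0.1]
grip_width: -0.002
grasp_force: 0.0
```

```bash
python3 - <<'E'
from h import *
D={n:snap(n,n+'6.png') for n in('wrist','scene')}
b=lambda i,k:np.clip(i[:,:,::-1].astype(float)*k,0,255).astype('uint8')
o=np.zeros((600,800,3),'uint8')
o[:300,:800]=cv2.resize(b(D['wrist']['img'],1.4)[10:160,120:520],None,fx=2,fy=2,interpolation=2)
o[305:595,:480]=cv2.resize(b(D['scene']['img'],1.5)[140:285,170:410],None,fx=2,fy=2,interpolation=2)
cv2.imwrite('pics/crop6.png',o); c=D['wrist']
print(np.round(proj(c,[.6615,-.1366,.16]),1),np.round(proj(c,[.6615,-.1366,.168]),1))
E
```

```text
[320.5  66.9] [320.5  65.8]
```

View pics/crop6.png

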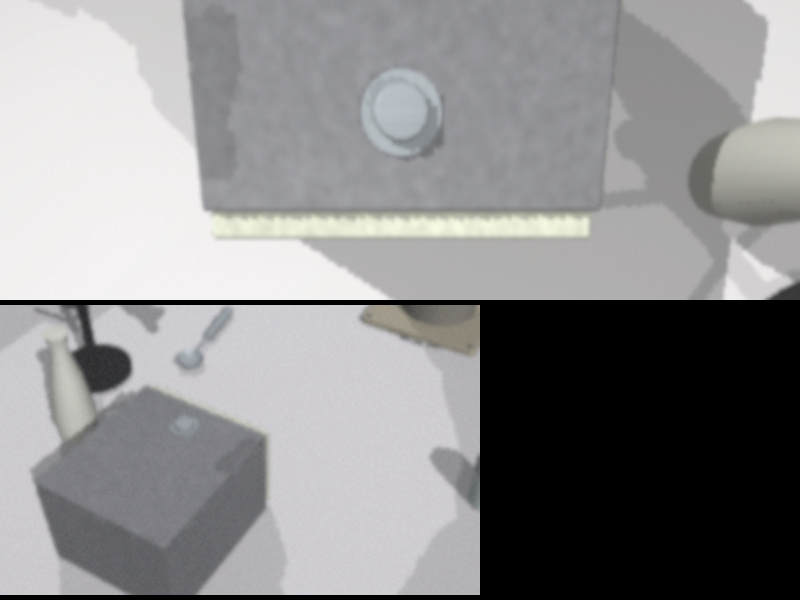

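The wrist view shows the panel tight against the cabinet edge and the button down at (320,66). The scene view shows no gap at the drawer and the bystanders in place. I'm handing in.

```bash
python3 -c "
from workcell import *
print(hand_in())"
```

```text
the job is handed in; nothing more can be done
None
```

The slim shaker is seated upright in the narrow sleeve and released, the drawer is shut, the lock button is fully down (8 mm), and the job is handed in at about 22 s; one thing to note is that the closed fingertips met the drawer's end stop at about 46 N before I backed off, which I read as outside the 40 N arm/body limit.

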